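Unplug the filter from the suction manifold's quick coupling

ROBOT

A 6-joint arm with a two-finger parallel gripper is mounted at the origin on the work surface. World frame = base frame: x ahead of the robot, y to its left, z up, the work surface at z = 0. Lengths are in m, angles in degrees, forces in N, time in s.
With the tool pointing down it reaches from about 0.3 to 0.875 m from the base axis. Payload 4.2 kg.
Tool frame: the origin (TCP) lies on the centre line of the jaws, within the pads' length; the fingertips stand 17 mm ahead of it and the grasp point (between the pads) lies 2 mm behind it; z points along the fingers, y is the line along which they close (so a half turn about z gives the same grasp; the last joint's range is limited). The gripper opens to 85 mm and grips with 20 to 120 N. Pads are 22 mm wide; open, the fingers measure 114 mm over their backs; the gripper's body (76 mm by 85 mm) begins 54 mm behind the grasp point. The pads swing forward as they close: fully open they stand 13 mm farther back than shut.
Start: joints at [-64.687, 18.312, 89.639, -0, 72.044, -1.146], TCP at [0.256, -0.515, 0.248] pointing down, gripper open.
Joint ranges: [-177.97, 177.97], [-48.28, 115.42], [12.27, 149.76], [-77.06, 257.06], [2.81, 150.46], [-146.56, 146.56]. Speed limits (degrees/s): [147.25, 147.25, 180, 180, 180, 180].

INTERFACE

Orientations are given as a 3x3 rotation matrix whose columns are the frame's x, y, z axes.
In Python, from rig import ctrl, optics, spot_in, place_of gives the robot as it stands. The module is installed in compiled form; this text tells all that it offers.
- The arm moves only by the shell command python3 -m crank 'ROWS' [OPENING] [FORCE]. ROWS is JSON, a list of rows, each an object of numbers: "dx", "dy", "dz": the shift along the tool's x, y, z in cm; "twist": the turn about the tool's z in degrees. A call has 1 to 10 rows; each row is the pose to reach, as a shift and turn from the pose commanded when the call began, along the tool's axes at that moment; what a row does not reach only later rows make up. A row lasts 1/12 s, in which the tool goes at most 41.7 mm and 7.16 degrees, less where a joint would pass 70% of its speed; a pose out of reach is approached as far as the arm can. A call with a gripper value outside its range is refused whole. OPENING is the opening, from 0 (shut) to 1 (fully open), set as the call begins (- or left out, the last holds). The fingers move at their own pace and stop on an object; FORCE is the grip in N (left out, the last holds). Time passes only in rows, so rows that repeat a pose let the fingers close. It gives the time, the measured TCP pose, the force, the opening and the grip force at its end, in the units of the state.
- ctrl.observe(): the state, without advancing time (a new reading comes with each control period).
- optics.snapshot(name): name is "scene" or "top"; returns a dict with "frame" (420x560x3 uint8, blue, green, red), "intrinsics" (3x3 intrinsics, pixels), "dist_coeffs" ([k1, k2, p1, p2, k3] as OpenCV has them; the pictures are not rectified), "extrinsics" (4x4, takes a point from camera to world coordinates). Camera axes: x right, y down, z forward; pixel columns grow to the right and rows downward; lengths in m; the calibration is good to about 2 mm. A picture is of the moment at which its call begins. There is no depth.
- ctrl.sign_off(): hands the job in; it is judged then, once.
Trained networks look in the newest picture that a camera, given by its name, has taken for a name from the list of things; names that differ only in an ending like _2 or _b are one class to them, and where a whole thing is asked for, a point or a joint stands for the part that bears it (a point fixed in the world has none). Each returns a list of dicts, best first, with "score" (0 to 1); they miss things now and then, are a little off and sometimes report something else, mostly with a low value. They report only what shows in the picture. A call takes as long as a camera call.
- spot_in(camera, query): "xy" ([column, row] in pixels, amid what is visible of it).
- place_of(camera, query): "xy" ([column, row] in pixels: a listed point, or the origin of a listed thing).
The state is a dict: "time": time; "qpos": joint angles; "qvel": joint speeds; "tau": joint torques, N m; "ee_pos": TCP position; "orientation": TCP orientation; "ft_force": force on the tool from outside, world axes, zero at the start; "ft_torque": the same for the moment, N m; "opening": opening from 0.0 (shut) to 1.0 (fully open); "finger_force": force on a finger pad.
Only numpy, scipy, OpenCV 4.12 (cv2) and the standard library are available. Lean on these libraries where they do the work, as an engineer would, in place of code of your own. Each camera call takes 0.05 s, during which the arm holds its last target. There are 200 camera calls.

TASK

Take the plug-in filter out of the quick coupling on the suction manifold: press the coupling's sprung sleeve right back by its thumb ring, draw the filter out while it is unlocked and let the sleeve spring forward again. Then stand the filter upright in the wider bore of the storage block, pushed gently fully home, and let go. Do not wrench the filter out while it is locked, do not press hard on the coupling or the block (25 newtons is too much), and leave everything else on the bench where it is.

Things in the scene. Friction and masses are not known exactly. Their poses are not given: they have to be found in the camera images.
- manifold: Suction manifold, fixed to the bench: an aluminium block 64 (x) x 160 (y) x 35 mm high. Origin: centre of its underside; z up. On its top, at y = -35 mm, stands the steel quick coupling (vertical axis, filter plugged in from above); at y = +45 mm a round dark gauge, 42 mm across, its top 72 mm above the bench.
- coupling_axis (a point): On the coupling's vertical axis, at the top of its inner tube, 74 mm above the bench; nothing that presses can go lower. The sleeve with its thumb ring surrounds the tube. Ring: 60 mm across, flat top, 31 mm hole round the 24 mm barrel. At rest its top lies 10 to 26 mm above this point: it is clamped at a height that differs each time and is not measured, so feel for it.
- sleeve (a joint): How far the sleeve is pressed back (down), m: 0 = forward, locked; stop at 0.009. Its spring needs 4 N to start and 1.2 N more per mm: about 13 N at 7.5 mm, 15 N at the stop.
- filter_barrel (a point): Centre of the filter's steel barrel, the grip: a smooth upright cylinder 24 mm across, from 24 mm below this point (shoulder) to 30 mm above it (the last 6 mm a tapered dark cap). z up along the filter. Plugged in, its shoulder is 3 mm above coupling_axis, hidden 7 to 23 mm below the ring's top. About 0.16 kg.
- filter: The whole filter, 86 mm long; origin at the lower end of its brass nipple; z up along the filter. Nipple, from its end: chamfered lip 20 mm across and 6 mm long, neck 12 mm across to 18 mm, guide 20 mm across to 32 mm, where the barrel begins.
- filter_end (a point): Lower end of the filter's nipple, on its axis (56 mm below filter_barrel). When plugged in it sits 29 mm below coupling_axis.
- coupling_seat (a point): Floor of the coupling, on its axis, 45 mm above the bench; the plugged filter's end rests here. Two jaws hold its lip until the sleeve is about 6 mm back. Ring and filter may rise together: from a sleeve 7 mm back or more, after 2 mm of rise the lip is past the jaws and holds them open. Locked, a pull only loads the jaws. The sleeve snaps fully forward when the filter has risen about 12 mm.
- rack: Storage block, fixed to the bench: grey plastic, 70 (x) x 120 (y) x 50 mm high. Origin: centre of its underside; z up.
- rack_hole0 (a point): Centre of the mouth of the wider bore (21.5 mm across, 24 mm deep, vertical, slightly chamfered) in the block's top, 50 mm above the bench, 28 mm from the block's middle towards its -y. The other bore, 58 mm towards +y, is 13.5 mm across: too small. Fully home, the filter's end is on the bore's floor and its shoulder 8 mm above the block.
- screwdriver: Bystander: screwdriver, 170 mm, lying on the bench between the manifold and the block. Origin on its underside.
- carton: Bystander: cardboard carton 100 x 160 x 55 mm. Origin under its centre.
- foam_a: Bystander: white foam block 90 x 70 x 60 mm. Origin under its centre.
- foam_b: Bystander: white foam block 70 x 120 x 50 mm. Origin under its centre.
- bottle: Bystander: bottle, 64 mm across, 130 mm high. Origin under its centre.
- pen_cup: Bystander: dark steel cup, 72 mm across, 95 mm high. Origin under its centre.
- jar: Bystander: small jar, 52 mm across, 45 mm high. Origin under its centre.

How it is judged (in metres and radians):
On the way, in this order (a step that is already met when the one before it is completed fails the run):
1. the sleeve is pressed back at least 5 mm with the filter still seated in the coupling (within 4 mm) (value of joint sleeve above 0.005 m and distance between filter_end and coupling_axis above 0.025 m), for 0.1 s.
2. the filter is out, its end above the coupling's tube, and the sleeve is fully forward again (within 1.5 mm) (z of filter_end in the frame of coupling_axis above 0 m and value of joint sleeve below 0.0015 m), for 0.1 s.
At the end, for the whole second after the job is handed in: The filter stands in the wider bore: its end within 3.5 mm of the bore's axis and within 3.5 mm of the bore's floor, upright within 0.08 rad, at rest; the coupling's sleeve is fully forward (within 1.5 mm) (horizontal distance between filter_end and rack_hole0 below 0.0035 m and z of filter_end in the frame of rack below 0.0295 m and angle between filter_barrel's own z axis and vertical below 0.08 rad and value of joint sleeve below 0.0015 m and linear speed of filter below 0.01 m/s); the robot touches nothing.
It fails at once if the robot presses on the coupling or manifold with more than 25 N (contact force between any of the fingers, the arm and manifold above 25 N).
It fails at once if the filter is wrenched against the coupling with more than 30 N (contact force between filter and manifold above 30 N).
It fails at once if the filter or the robot is pressed on the storage block with more than 35 N (contact force between any of filter, the fingers, the arm and rack above 35 N).
It fails at once if a bystander is moved more than 20 mm (distance of any of screwdriver, carton, foam_a, foam_b, bottle, pen_cup, jar from where it was at the start of the episode above 0.02 m).
It also fails if it takes over 48 s, if anything falls off the work surface, if the arm or the gripper's body presses on something with over 40 N, if the wrist force passes 120 N, or if a joint passes its speed limit or range.

## Working session

There is one attempt and no reset: what is moved stays moved. The work goes in short steps, Python scripts to look and compute and a shell command to move; the robot and the scene stay as the last step left them, time stands still between calls to the robot, and variables do not carry over. Pictures are saved under pics/ and viewed, at most 10 in all, crops included, and the job is handed in when it is done.

```bash
mkdir -p pics
cat > h.py <<'E'
import numpy as np, cv2
from rig import ctrl, optics, spot_in, place_of
def ray(s,xy):
    K=np.array(s["intrinsics"]);d=np.array(s["dist_coeffs"]);T=np.array(s["extrinsics"])
    u=cv2.undistortPoints(np.array([[xy]],float),K,d)[0,0]
    return T[:3,3], T[:3,:3]@np.array([u[0],u[1],1.])
def at(s,xy,z):
    o,r=ray(s,xy); return o+r*(z-o[2])/r[2]
def proj(s,p):
    Ti=np.linalg.inv(np.array(s["extrinsics"]))
    return cv2.projectPoints(np.array([p],float),cv2.Rodrigues(Ti[:3,:3])[0],Ti[:3,3],np.array(s["intrinsics"]),np.array(s["dist_coeffs"]))[0][0,0]
def tri(rs):
    A=np.zeros((3,3));b=np.zeros(3)
    for o,r in rs:
        r=r/np.linalg.norm(r);P=np.eye(3)-np.outer(r,r);A+=P;b+=P@o
    return np.linalg.solve(A,b)
E
python3 - <<'E'
from h import *
st=ctrl.observe();print({k:np.round(v,3).tolist() for k,v in st.items()})
S={c:optics.snapshot(c) for c in("scene","top")}
for c in S:
    cv2.imwrite(f"pics/{c}0.png",S[c]["frame"]);print(c,np.round(S[c]["extrinsics"],3).tolist(),S[c]["intrinsics"][0][0])
Z=dict(manifold=0,coupling_axis=.074,filter_barrel=.101,filter_end=.045,rack=0,rack_hole0=.05,screwdriver=0,carton=0,foam_a=0,bottle=0,pen_cup=0,jar=0)
for n,z in Z.items():
    for c in S:
        for q in place_of(c,n)[:2]: print(n,c,round(q["score"],2),np.round(q["xy"],1),np.round(at(S[c],q["xy"],z),4))
E
```

```text
{'time': 0.0, 'qpos': [-64.688, 18.352, 89.704, 0.001, 72.044, -1.148], 'qvel': [0.023, -0.045, 0.01, 0.06, -0.001, -0.107], 'tau': [-0.003, -41.553, -23.416, -0.0, 0.008, -0.0], 'ee_pos': [0.256, -0.514, 0.247], 'orientation': [[0.895, 0.446, -0.001], [0.446, -0.895, 0.002], [0.0, -0.002, -1.0]], 'ft_force': [0.931, -0.012, 0.148], 'ft_torque': [-0.008, -0.053, -0.025], 'finger_force': 0.0, 'opening': 1.003}
scene [[-0.751, 0.376, -0.542, 1.471], [0.66, 0.415, -0.627, 1.036], [-0.011, -0.829, -0.56, 1.023], [0.0, 0.0, 0.0, 1.0]] 491.27833329115174
top [[-0.029, -0.997, 0.075, 0.486], [-0.999, 0.028, -0.016, 0.028], [0.014, -0.076, -0.997, 1.612], [0.0, 0.0, 0.0, 1.0]] 541.4683947812645
manifold scene 0.59 [336.4 258.5] [0.4993 0.203  0.    ]
manifold top 0.92 [216.6 258.2] [0.497  0.1873 0.    ]
coupling_axis scene 0.92 [328.4 236.4] [0.5052 0.1674 0.074 ]
coupling_axis top 0.76 [225.3 252.7] [0.5112 0.1552 0.074 ]
filter_barrel scene 0.62 [326.2 227.5] [0.5027 0.1535 0.101 ]
filter_barrel scene 0.46 [192.8 215.9] [ 0.7872 -0.1959  0.101 ]
filter_barrel top 0.42 [221. 250.] [0.5186 
[... 493 characters left out ...]
 top 0.27 [229.1 252.2] [0.5136 0.15   0.    ]
carton scene 0.84 [313.7 318. ] [0.7446 0.3445 0.    ]
carton top 0.96 [161.2 179.7] [0.7356 0.3472 0.    ]
foam_a scene 0.96 [194.6 217.3] [ 0.7124 -0.3183  0.    ]
foam_a scene 0.65 [283.7 274.3] [0.6815 0.1457 0.    ]
foam_a top 0.73 [277.9 174.9] [ 0.741  -0.0014  0.    ]
foam_a top 0.7 [390.7 185.8] [ 0.6986 -0.3388  0.    ]
bottle scene 0.69 [230.3 181.1] [ 0.4514 -0.4464  0.    ]
bottle top 0.74 [438.9 270.5] [ 0.442  -0.4696  0.    ]
pen_cup scene 0.83 [393.3 295.1] [0.5006 0.4372 0.    ]
pen_cup top 0.56 [132.1 258.2] [0.5045 0.4352 0.    ]
jar scene 0.6 [284.8 273.6] [0.6767 0.1455 0.    ]
jar top 0.52 [227.6 199.8] [0.67  0.151 0.   ]
```

Run:
```python
import cv2
a=cv2.imread("pics/scene0.png")[150:290,220:400];b=cv2.imread("pics/top0.png")[210:290,170:390]
cv2.imwrite("pics/sc.png",cv2.resize(a,None,fx=4.2,fy=4.2,interpolation=cv2.INTER_CUBIC))
cv2.imwrite("pics/tc.png",cv2.resize(b,None,fx=3.6,fy=3.6,interpolation=cv2.INTER_CUBIC))
```

```text
(no output)
```

View pics/sc.png

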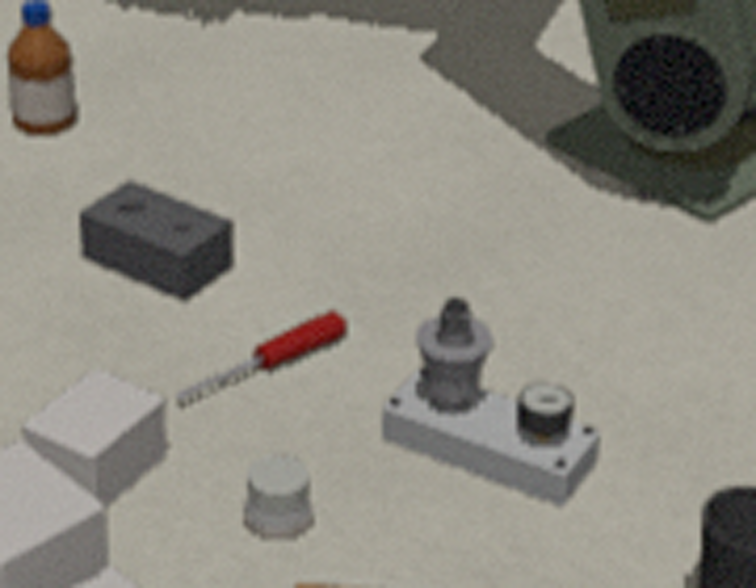

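View pics/tc.png

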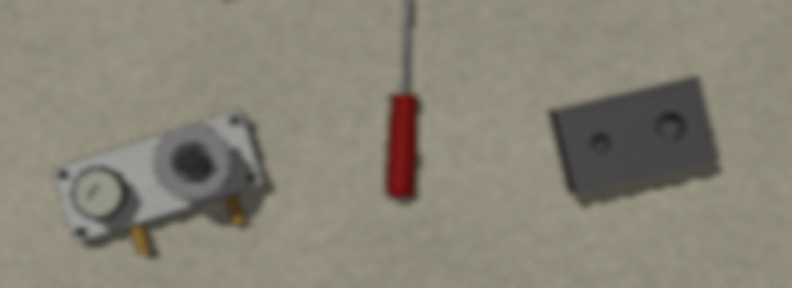

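View pics/top0.png

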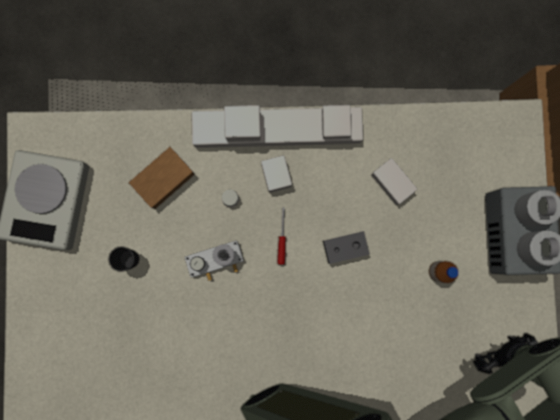

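The views show the coupling at about (326,228) in scene and (224,254) in top, with the wider bore at about (251,198) in scene and (356,245) in top. This agrees with the networks. Next I'll refine the rack pose and the coupling position.

```bash
cat > rackfit.py <<'E'
from h import *
from scipy.optimize import minimize
def fitbox(S,dim,x0,rois,cams):
    M={}
    for c in cams:
        x,y,w,h=rois[c];g=S[c]["frame"][y:y+h,x:x+w].astype(float).mean(2)
        bg=np.median(g[:, :3]);fg=np.percentile(g,8);M[c]=np.clip((bg-g)/(bg-fg)*1.15,0,1)
    def sil(c,p):
        x,y,w,h=rois[c];R=np.array([[np.cos(p[2]),-np.sin(p[2])],[np.sin(p[2]),np.cos(p[2])]])
        P=[[*(R@[sx*dim[0]/2,sy*dim[1]/2]+p[:2]),z] for sx in(-1,1) for sy in(-1,1) for z in(0,dim[2])]
        q=np.array([proj(S[c],a) for a in P])
        H=cv2.convexHull(((q-[x,y]+.5)*8).astype(np.float32)).astype(np.int32)
        I=np.zeros((h*8,w*8),np.uint8);cv2.fillConvexPoly(I,H,255)
        return cv2.resize(I,(w,h),interpolation=cv2.INTER_AREA)/255.
    f=lambda p:sum(np.abs(sil(c,p)-M[c]).sum() for c in cams)
    s=np.vstack([x0]+[np.array(x0)+d for d in np.diag([.006,.006,.08])])
    r=minimize(f,x0,method="Nelder-Mead",options=dict(initial_simplex=s,xatol=1e-5,fatol=1e-3))
    return r.x,r.fun
def rack(S):
    rois=dict(top=(316,224,62,50),scene=(234,186,46,40))
    for cams in(["top"],["scene"],["top","scene"]):
        p,e=fitbox(S,(.07,.12,.05),[.512,-.188,.2],rois,cams)
        print("rack",cams,np.round(p,4),round(e,1),"hole",np.round(p[:2]+.028*np.array([np.sin(p[2]),-np.cos(p[2])]),4))
E
python3 - <<'E'
from rackfit import *
S={c:optics.snapshot(c) for c in("scene","top")}
rack(S)
for n in("coupling_axis","filter_barrel","rack_hole0"):
    r=[ray(S[c],place_of(c,n)[0]["xy"]) for c in S];print(n,np.round(tri(r),4))
# gauge, cap
print("gauge top",np.round(at(S["top"],(197.2,263.3),.072),4),"cap top",np.round(at(S["top"],(224.7,254.4),.131),4),"ring",np.round(at(S["top"],(223.3,254.4),.092),4))
print("cap scene",np.round(at(S["scene"],(220+456/4.2,150+303/4.2),.131),4),"ring scene",np.round(at(S["scene"],(220+455/4.2,150+336/4.2),.092),4))
R=np.array(ctrl.observe()["orientation"]);print(R)
E
```

```text
rack ['top'] [ 0.5135 -0.1924  0.219 ] 217.6 hole [ 0.5196 -0.2197]
rack ['scene'] [ 0.5186 -0.1882  0.1834] 81.3 hole [ 0.5237 -0.2157]
rack ['top', 'scene'] [ 0.5167 -0.1909  0.2067] 310.5 hole [ 0.5225 -0.2183]
coupling_axis [0.5002 0.1545 0.0718]
filter_barrel [ 0.3237 -0.2969 -0.1238]
rack_hole0 [ 0.5257 -0.2178  0.0488]
gauge top [0.4837 0.2351 0.072 ] cap top [0.5057 0.1522 0.131 ] ring [0.5063 0.1594 0.092 ]
cap scene [0.5073 0.1666 0.131 ] ring scene [0.4983 0.1593 0.092 ]
[[ 8.95250483e-01  4.45563204e-01  5.85503620e-05]
 [ 4.45563207e-01 -8.95250481e-01 -6.47554386e-05]
 [ 2.35645991e-05  8.40602247e-05 -9.99999996e-01]]
```

```bash
python3 -m crank '[{"dx":2.9,"dy":-2.7},{"dx":5.8,"dy":-5.4},{"dx":8.7,"dy":-8.1},{"dx":11.6,"dy":-10.8},{"dx":14.5,"dy":-13.5},{"dx":17.4,"dy":-16.2},{"dx":20.3,"dy":-18.9},{"dx":23.2,"dy":-21.6},{"dx":26.1,"dy":-24.3},{"dx":29,"dy":-27}]'; python3 -m crank '[{"dx":2.9,"dy":-2.7},{"dx":5.8,"dy":-5.4},{"dx":8.7,"dy":-8.1},{"dx":11.6,"dy":-10.8},{"dx":14.5,"dy":-13.5},{"dx":17.4,"dy":-16.2},{"dx":20.3,"dy":-18.9},{"dx":22.5,"dy":-21.5},{"dx":23.2,"dy":-22},{"dx":23.2,"dy":-22}]' 0.6 20
```

```text
invalid input at $[0]: expected keys dx, dy, dz, twist
invalid input at $[0]: expected keys dx, dy, dz, twist
```

```bash
python3 -m crank '[{"dx":2.9,"dy":-2.7,"dz":0,"twist":0},{"dx":5.8,"dy":-5.4,"dz":0,"twist":0},{"dx":8.7,"dy":-8.1,"dz":0,"twist":0},{"dx":11.6,"dy":-10.8,"dz":0,"twist":0},{"dx":14.5,"dy":-13.5,"dz":0,"twist":0},{"dx":17.4,"dy":-16.2,"dz":0,"twist":0},{"dx":20.3,"dy":-18.9,"dz":0,"twist":0},{"dx":23.2,"dy":-21.6,"dz":0,"twist":0},{"dx":26.1,"dy":-24.3,"dz":0,"twist":0},{"dx":29,"dy":-27,"dz":0,"twist":0}]'; python3 -m crank '[{"dx":2.9,"dy":-2.7,"dz":0,"twist":0},{"dx":5.8,"dy":-5.4,"dz":0,"twist":0},{"dx":8.7,"dy":-8.1,"dz":0,"twist":0},{"dx":11.6,"dy":-10.8,"dz":0,"twist":0},{"dx":14.5,"dy":-13.5,"dz":0,"twist":0},{"dx":17.4,"dy":-16.2,"dz":0,"twist":0},{"dx":20.3,"dy":-18.9,"dz":0,"twist":0},{"dx":22.5,"dy":-21.5,"dz":0,"twist":0},{"dx":23.2,"dy":-22,"dz":0,"twist":0},{"dx":23.2,"dy":-22,"dz":0,"twist":0}]' 0.6 20
```

```text
time: 2.53
ee_pos: [0.3958, -0.142, 0.2486]
orientation: [[0.895, 0.445, 0.001], [0.445, -0.895, -0.0], [0.001, 0.001, -1.0]]
ft_force: [1.2, 0.5, -0.3]
opening: 1.003
finger_force: 0.0
time: 3.37
ee_pos: [0.5058, 0.1585, 0.2479]
orientation: [[0.894, 0.449, 0.0], [0.449, -0.894, 0.0], [0.0, -0.0, -1.0]]
ft_force: [0.3, -0.5, 1.0]
opening: 0.599
finger_force: 0.0
```

```bash
python3 -m crank '[{"dx":0,"dy":0,"dz":3,"twist":0},{"dx":0,"dy":0,"dz":6,"twist":0},{"dx":0,"dy":0,"dz":9,"twist":0},{"dx":0,"dy":0,"dz":11,"twist":0},{"dx":0,"dy":0,"dz":11.8,"twist":0},{"dx":0,"dy":0,"dz":11.8,"twist":0},{"dx":0,"dy":0,"dz":11.8,"twist":0}]'; python3 -m crank '[{"dx":0,"dy":0,"dz":0,"twist":0},{"dx":0,"dy":0,"dz":0,"twist":0},{"dx":0,"dy":0,"dz":0,"twist":0},{"dx":0,"dy":0,"dz":0,"twist":0}]' 0.36 20
python3 - <<'E'
from h import *
S={c:optics.snapshot(c) for c in("scene","top")}
a=cv2.resize(S["scene"]["frame"][170:290,260:420],None,fx=4,fy=4,interpolation=cv2.INTER_CUBIC)
cv2.imwrite("pics/g1.png",a)
E
```

```text
time: 3.95
ee_pos: [0.5056, 0.1557, 0.1311]
orientation: [[0.896, 0.445, 0.001], [0.445, -0.896, -0.0], [0.001, 0.0, -1.0]]
ft_force: [0.6, -0.6, 0.3]
opening: 0.605
finger_force: 0.0
time: 4.28
ee_pos: [0.5056, 0.1566, 0.1312]
orientation: [[0.895, 0.446, 0.002], [0.446, -0.895, 0.0], [0.002, 0.0, -1.0]]
ft_force: [0.8, 0.3, 0.7]
opening: 0.358
finger_force: 0.0
```

View pics/g1.png

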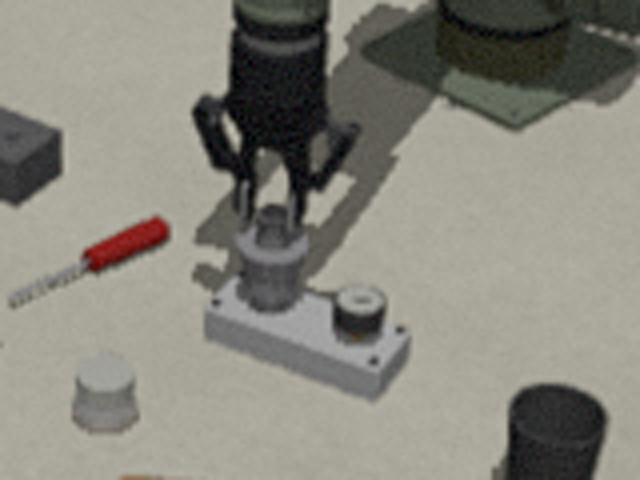

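The fingers straddle the barrel: barrel top at crop (272,210), fingers at 245 and 297, centred within a few mm. Next I'll close gently to centre.

```bash
R='[{"dx":0,"dy":0,"dz":0,"twist":0},{"dx":0,"dy":0,"dz":0,"twist":0}]'; python3 -m crank '[{"dx":0,"dy":0,"dz":0,"twist":0},{"dx":0,"dy":0,"dz":0,"twist":0},{"dx":0,"dy":0,"dz":0,"twist":0}]' 0.32 20; python3 -m crank '[{"dx":0,"dy":0,"dz":0,"twist":0},{"dx":0,"dy":0,"dz":0,"twist":0},{"dx":0,"dy":0,"dz":0,"twist":0}]' 0.295 20
```

```text
time: 4.63
ee_pos: [0.5052, 0.1565, 0.1303]
orientation: [[0.895, 0.446, 0.0], [0.446, -0.895, -0.0], [0.0, 0.0, -1.0]]
ft_force: [0.2, 0.2, 0.5]
opening: 0.321
finger_force: 0.1
time: 4.88
ee_pos: [0.5052, 0.1567, 0.1303]
orientation: [[0.895, 0.445, -0.0], [0.445, -0.895, 0.0], [0.0, -0.0, -1.0]]
ft_force: [-1.3, 0.5, 1.2]
opening: 0.3
finger_force: 0.7
```

```bash
python3 -m crank '[{"dx":0,"dy":-0.08,"dz":0,"twist":0},{"dx":0,"dy":-0.08,"dz":0,"twist":0},{"dx":0,"dy":-0.08,"dz":0,"twist":0}]' 0.29 20; python3 -m crank '[{"dx":0,"dy":0,"dz":0,"twist":0},{"dx":0,"dy":0,"dz":0,"twist":0},{"dx":0,"dy":0,"dz":0,"twist":0}]' 0.27 20
```

```text
time: 5.13
ee_pos: [0.5048, 0.1571, 0.1302]
orientation: [[0.895, 0.446, -0.0], [0.446, -0.895, -0.0], [-0.0, 0.0, -1.0]]
ft_force: [0.7, 0.9, 0.3]
opening: 0.291
finger_force: 0.2
time: 5.38
ee_pos: [0.5048, 0.1573, 0.1303]
orientation: [[0.895, 0.445, -0.0], [0.445, -0.895, 0.0], [-0.0, -0.0, -1.0]]
ft_force: [-0.5, 1.1, 1.0]
opening: 0.272
finger_force: 11.6
```

```bash
python3 -c "
from rig import ctrl;print(ctrl.observe()['qpos'])"; python3 -m crank '[{"dx":0,"dy":0,"dz":0,"twist":0},{"dx":0,"dy":0,"dz":0,"twist":0},{"dx":0,"dy":0,"dz":0,"twist":7},{"dx":0,"dy":0,"dz":0,"twist":10}]' 0.42 20;  python3 -c "
from rig import ctrl;print(ctrl.observe()['qpos'])"
```

```text
[1.60524563e+01 2.02438836e+01 1.05478074e+02 9.92815987e-03
 5.42804352e+01 7.95921903e+01]
time: 5.72
ee_pos: [0.5048, 0.1569, 0.1302]
orientation: [[0.96, 0.279, -0.0], [0.279, -0.96, -0.001], [-0.0, 0.001, -1.0]]
ft_force: [0.3, 0.2, -0.0]
opening: 0.419
finger_force: 0.0
[ 1.60392762e+01  2.02565781e+01  1.05486709e+02 -3.58421866e-02
  5.42708236e+01  8.98634636e+01]
```

```bash
python3 -m crank '[{"dx":0,"dy":0,"dz":0,"twist":-7},{"dx":0,"dy":0,"dz":0,"twist":-14},{"dx":0,"dy":0,"dz":0,"twist":-21},{"dx":0,"dy":0,"dz":0,"twist":-28},{"dx":0,"dy":0,"dz":0,"twist":-35},{"dx":0,"dy":0,"dz":0,"twist":-42},{"dx":0,"dy":0,"dz":0,"twist":-49},{"dx":0,"dy":0,"dz":0,"twist":-56},{"dx":0,"dy":0,"dz":0,"twist":-63},{"dx":0,"dy":0,"dz":0,"twist":-70}]'; python3 -m crank '[{"dx":0,"dy":0,"dz":0,"twist":-7},{"dx":0,"dy":0,"dz":0,"twist":-14},{"dx":0,"dy":0,"dz":0,"twist":-21},{"dx":0,"dy":0,"dz":0,"twist":-28},{"dx":0,"dy":0,"dz":0,"twist":-30},{"dx":0,"dy":0,"dz":0,"twist":-30}]' 0.35; python3 -m crank '[{"dx":0,"dy":0,"dz":0,"twist":0},{"dx":0,"dy":0,"dz":0,"twist":0},{"dx":0,"dy":0,"dz":0,"twist":0}]' 0.32
```

```text
time: 6.55
ee_pos: [0.5048, 0.157, 0.1302]
orientation: [[0.056, 0.998, -0.0], [0.998, -0.056, -0.001], [-0.001, -0.0, -1.0]]
ft_force: [-0.1, -0.4, -0.6]
opening: 0.42
finger_force: 0.0
time: 7.05
ee_pos: [0.5049, 0.157, 0.1302]
orientation: [[-0.446, 0.895, 0.0], [0.895, 0.446, -0.0], [-0.0, -0.0, -1.0]]
ft_force: [0.6, 0.5, 0.0]
opening: 0.353
finger_force: 0.1
time: 7.3
ee_pos: [0.5049, 0.1571, 0.1303]
orientation: [[-0.445, 0.896, 0.0], [0.896, 0.445, -0.0], [-0.0, -0.0, -1.0]]
ft_force: [-0.4, -0.7, -0.0]
opening: 0.319
finger_force: 0.0
```

```bash
python3 -m crank '[{"dx":0,"dy":0,"dz":0,"twist":0},{"dx":0,"dy":0,"dz":0,"twist":0},{"dx":0,"dy":0,"dz":0,"twist":0}]' 0.3; python3 -m crank '[{"dx":0,"dy":0,"dz":0,"twist":0},{"dx":0,"dy":0,"dz":0,"twist":0},{"dx":0,"dy":0,"dz":0,"twist":0}]' 0.285
```

```text
time: 7.55
ee_pos: [0.5049, 0.1572, 0.1303]
orientation: [[-0.445, 0.895, 0.0], [0.895, 0.445, -0.0], [-0.0, 0.0, -1.0]]
ft_force: [0.8, 0.2, -0.2]
opening: 0.301
finger_force: 0.1
time: 7.8
ee_pos: [0.5051, 0.1573, 0.1304]
orientation: [[-0.445, 0.895, 0.001], [0.895, 0.445, 0.0], [-0.0, 0.001, -1.0]]
ft_force: [0.5, 0.0, 0.9]
opening: 0.288
finger_force: 0.4
```

```bash
cat > c.sh <<'E'
grep -E 'time|ee_pos|ft_force|opening|finger' | tr '\n' ' '; echo
E
python3 -m crank '[{"dx":0,"dy":0,"dz":0,"twist":0},{"dx":0,"dy":0,"dz":0.5,"twist":0},{"dx":0,"dy":0,"dz":0.9,"twist":0},{"dx":0,"dy":0,"dz":0.9,"twist":0},{"dx":0,"dy":0,"dz":0.9,"twist":0}]' 0.34 | sh c.sh
python3 -m crank '[{"dx":0,"dy":0,"dz":0.15,"twist":0},{"dx":0,"dy":0,"dz":0.25,"twist":0},{"dx":0,"dy":0,"dz":0.25,"twist":0}]' | sh c.sh
python3 -m crank '[{"dx":0,"dy":0,"dz":0.15,"twist":0},{"dx":0,"dy":0,"dz":0.25,"twist":0},{"dx":0,"dy":0,"dz":0.25,"twist":0}]' | sh c.sh
```

```text
time: 8.22 ee_pos: [0.5044, 0.157, 0.1207] ft_force: [0.5, 1.1, 0.4] opening: 0.341 finger_force: 0.1 
time: 8.47 ee_pos: [0.5048, 0.1572, 0.1187] ft_force: [-0.1, 0.2, 0.3] opening: 0.342 finger_force: 0.1 
time: 8.72 ee_pos: [0.505, 0.1572, 0.1165] ft_force: [0.6, -0.5, 3.3] opening: 0.343 finger_force: 1.6
```

```bash
python3 -m crank '[{"dx":0,"dy":0,"dz":0.1,"twist":0},{"dx":0,"dy":0,"dz":0.15,"twist":0},{"dx":0,"dy":0,"dz":0.15,"twist":0}]' | sh c.sh
python3 -m crank '[{"dx":0,"dy":0,"dz":0.1,"twist":0},{"dx":0,"dy":0,"dz":0.2,"twist":0},{"dx":0,"dy":0,"dz":0.2,"twist":0}]' | sh c.sh
```

```text
time: 8.97 ee_pos: [0.505, 0.1572, 0.1151] ft_force: [-0.3, -0.4, 5.1] opening: 0.34 finger_force: 2.5 
time: 9.22 ee_pos: [0.505, 0.1572, 0.1133] ft_force: [-1.9, -0.5, 7.5] opening: 0.339 finger_force: 3.6
```

```bash
python3 -m crank '[{"dx":0,"dy":0,"dz":0.1,"twist":0},{"dx":0,"dy":0,"dz":0.2,"twist":0},{"dx":0,"dy":0,"dz":0.3,"twist":0},{"dx":0,"dy":0,"dz":0.3,"twist":0}]' | sh c.sh
python3 -m crank '[{"dx":0,"dy":0,"dz":0.1,"twist":0},{"dx":0,"dy":0,"dz":0.17,"twist":0},{"dx":0,"dy":0,"dz":0.17,"twist":0},{"dx":0,"dy":0,"dz":0.17,"twist":0}]' | sh c.sh
```

```text
time: 9.55 ee_pos: [0.505, 0.1572, 0.1107] ft_force: [-2.7, -1.8, 9.7] opening: 0.339 finger_force: 5.1 
time: 9.88 ee_pos: [0.5051, 0.1572, 0.1094] ft_force: [-2.4, -1.1, 12.1] opening: 0.339 finger_force: 5.9
```

```bash
python3 -m crank '[{"dx":0,"dy":0,"dz":0.09,"twist":0},{"dx":0,"dy":0,"dz":0.09,"twist":0},{"dx":0,"dy":0,"dz":0.09,"twist":0}]' 0.3 | sh c.sh
python3 -m crank '[{"dx":0,"dy":0,"dz":0,"twist":0},{"dx":0,"dy":0,"dz":0,"twist":0},{"dx":0,"dy":0,"dz":0,"twist":0},{"dx":0,"dy":0,"dz":0,"twist":0}]' 0.24 30 | sh c.sh
```

```text
time: 10.13 ee_pos: [0.505, 0.1571, 0.1088] ft_force: [-3.1, -2.5, 13.1] opening: 0.3 finger_force: 7.4 
time: 10.47 ee_pos: [0.5057, 0.1574, 0.1089] ft_force: [-0.9, -1.8, 13.3] opening: 0.275 finger_force: 30.9
```

```bash
python3 -m crank '[{"dx":0,"dy":0,"dz":0,"twist":0},{"dx":0,"dy":0,"dz":0,"twist":0},{"dx":0,"dy":0,"dz":-0.1,"twist":0},{"dx":0,"dy":0,"dz":-0.2,"twist":0},{"dx":0,"dy":0,"dz":-0.3,"twist":0},{"dx":0,"dy":0,"dz":-0.3,"twist":0}]' 0.24 45 | sh c.sh
python3 -m crank '[{"dx":0,"dy":0,"dz":-0.15,"twist":0},{"dx":0,"dy":0,"dz":-0.3,"twist":0},{"dx":0,"dy":0,"dz":-0.3,"twist":0}]' | sh c.sh
```

```text
time: 10.97 ee_pos: [0.5057, 0.1574, 0.1111] ft_force: [-1.1, 0.6, 7.0] opening: 0.269 finger_force: 45.8 
time: 11.22 ee_pos: [0.506, 0.1575, 0.1133] ft_force: [3.9, 0.7, -0.9] opening: 0.266 finger_force: 45.0
```

```bash
python3 -m crank '[{"dx":0,"dy":0,"dz":-0.2,"twist":0},{"dx":0,"dy":0,"dz":-0.4,"twist":0},{"dx":0,"dy":0,"dz":-0.6,"twist":0},{"dx":0,"dy":0,"dz":-0.6,"twist":0}]' | sh c.sh
python3 - <<'E'
from h import *
s=optics.snapshot("scene")
cv2.imwrite("pics/g2.png",cv2.resize(s["frame"][170:290,260:420],None,fx=4,fy=4,interpolation=cv2.INTER_CUBIC))
E
```

```text
time: 11.55 ee_pos: [0.5054, 0.1574, 0.1195] ft_force: [2.9, 1.3, 3.8] opening: 0.267 finger_force: 44.2
```

View pics/g2.png

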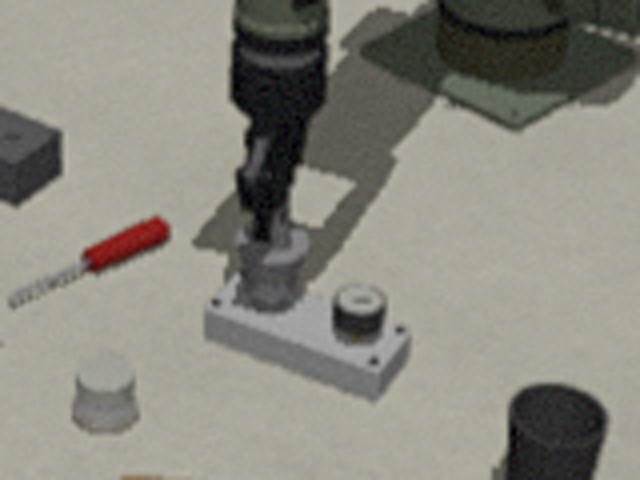

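```bash
python3 -m crank '[{"dx":0,"dy":0,"dz":-0.2,"twist":0},{"dx":0,"dy":0,"dz":-0.4,"twist":0},{"dx":0,"dy":0,"dz":-0.4,"twist":0}]' | sh c.sh
python3 -m crank '[{"dx":0,"dy":0,"dz":-0.3,"twist":0},{"dx":0,"dy":0,"dz":-0.6,"twist":0},{"dx":0,"dy":0,"dz":-1.0,"twist":0},{"dx":0,"dy":0,"dz":-1.0,"twist":0}]' | sh c.sh
python3 -m crank '[{"dx":0,"dy":0,"dz":-0.6,"twist":0},{"dx":0,"dy":0,"dz":-1.2,"twist":0},{"dx":0,"dy":0,"dz":-2.0,"twist":0},{"dx":0,"dy":0,"dz":-4.0,"twist":0},{"dx":0,"dy":0,"dz":-6.0,"twist":0},{"dx":0,"dy":0,"dz":-6.0,"twist":0},{"dx":0,"dy":0,"dz":-6.0,"twist":0}]' | sh c.sh
python3 - <<'E'
from h import *
s=optics.snapshot("scene")
cv2.imwrite("pics/g3.png",cv2.resize(s["frame"][150:270,260:420],None,fx=4,fy=4,interpolation=cv2.INTER_CUBIC))
E
```

```text
time: 11.85 ee_pos: [0.5051, 0.1572, 0.1231] ft_force: [3.5, 1.1, -2.2] opening: 0.269 finger_force: 44.7 
time: 12.18 ee_pos: [0.5051, 0.1572, 0.1336] ft_force: [3.8, 0.3, 0.3] opening: 0.27 finger_force: 44.9 
time: 12.77 ee_pos: [0.5046, 0.1571, 0.194] ft_force: [-0.4, 0.0, -2.7] opening: 0.268 finger_force: 44.1
```

View pics/g3.png

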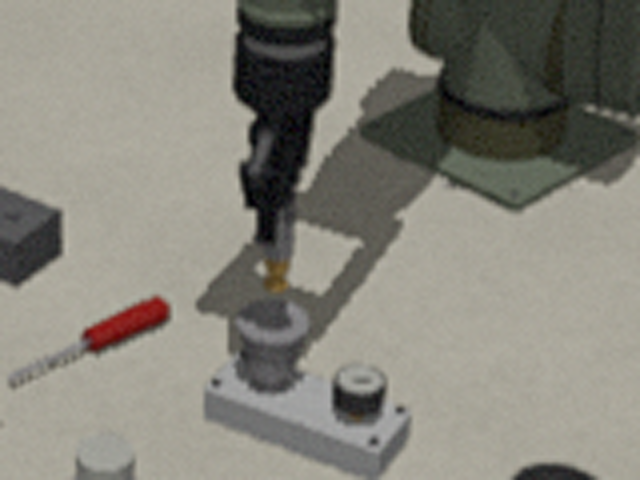

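The filter is out: brass nipple at crop (277,275), its end at (277,291), above the ring at (270,320). Next I'll refine the bore position from averaged pictures.

Run:
```python
from rackfit import *
from scipy.ndimage import map_coordinates
S={}
for c in("scene","top"):
    L=[optics.snapshot(c) for _ in range(5)];S[c]=L[0];S[c]["frame"]=np.mean([l["frame"] for l in L],0)
S0={c:dict(S[c]) for c in S}
for c in S0:S0[c]["frame"]=cv2.imread(f"pics/{c}0.png")
np.save("avg.npy",S,allow_pickle=True)
rack(S)
def mean(s,c,rs,z):
    g=s["frame"].astype(float).mean(2);a=np.linspace(0,2*np.pi,48,endpoint=False)
    P=np.array([proj(s,[c[0]+r*np.cos(t),c[1]+r*np.sin(t),z]) for r in rs for t in a])
    return map_coordinates(g,[P[:,1],P[:,0]],order=1).mean()
for c in S:
    f=lambda p:mean(S[c],p,[2,5,8],.05)-mean(S[c],p,[13.5e-0*1,],.05)
    f=lambda p:mean(S[c],p,[.002,.005,.0085],.05)-mean(S[c],p,[.0135,.016],.05)
    r=minimize(f,[.522,-.217],method="Nelder-Mead",options=dict(initial_simplex=[[.522,-.217],[.527,-.217],[.522,-.212]],xatol=1e-5))
    print(c,"hole",np.round(r.x,4),r.fun,"px",proj(S[c],[*r.x,.05]))
yaw=.2;out=[]
for c,(x,y,w,h) in dict(top=(180,224,200,52),scene=(234,180,110,80)).items():
    k=4 if c=="top" else 4.5
    I=cv2.resize(S0[c]["frame"][y:y+h,x:x+w],None,fx=k,fy=k,interpolation=cv2.INTER_CUBIC)
    def circ(ctr,r,z,col):
        P=np.array([proj(S0[c],[ctr[0]+r*np.cos(t),ctr[1]+r*np.sin(t),z]) for t in np.linspace(0,6.29,40)])
        cv2.polylines(I,[np.int32(np.round((P-[x,y]+.5)*k))],True,col,1)
    circ((.505,.1573),.030,.0995,(0,0,255));circ((.505,.1573),.009,.131,(0,255,0));circ((.522,-.217),.01075,.05,(0,255,255))
    out.append(I)
W=max(i.shape[1] for i in out)
cv2.imwrite("pics/ov.png",np.vstack([np.pad(i,((0,0),(0,W-i.shape[1]),(0,0))) for i in out]))
```

```text
rack ['top'] [ 0.5135 -0.1924  0.219 ] 224.5 hole [ 0.5196 -0.2197]
rack ['scene'] [ 0.5182 -0.1888  0.1752] 78.9 hole [ 0.5231 -0.2164]
rack ['top', 'scene'] [ 0.5167 -0.1912  0.2073] 315.0 hole [ 0.5225 -0.2186]
scene hole [ 0.5265 -0.2147] -18.553195451435734 px [250.32087798 199.03350027]
top hole [ 0.5305 -0.2212] -16.145473120534525 px [356.40809701 242.36447609]
```

View pics/ov.png

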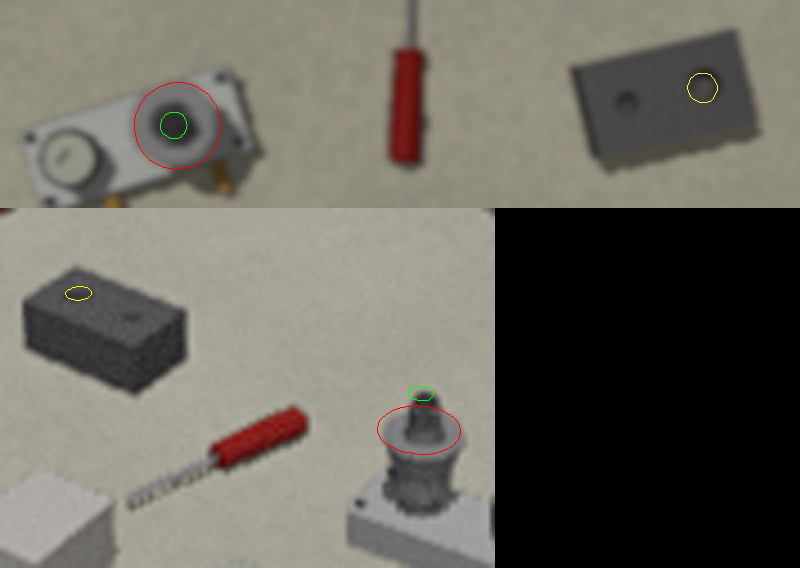

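Run:
```python
from h import *
S=np.load("avg.npy",allow_pickle=True).item();out=[]
for nm,ctr,z,r in(("hole",(.522,-.217),.05,.01075),("ring",(.505,.1573),.0995,.030)):
    row=[]
    for c in("top","scene"):
        f=S[c]["frame"] if nm=="hole" else cv2.imread(f"pics/{c}0.png").astype(float)
        q=proj(S[c],[*ctr,z]);w,h=(24,18) if nm=="hole" else (36,27);k=400/w
        M=np.float32([[k,0,-k*(q[0]-w/2)],[0,k,-k*(q[1]-h/2)]])
        g=cv2.warpAffine(f.mean(2).astype(np.float32),M,(400,300),flags=cv2.INTER_CUBIC)
        lo,hi=np.percentile(g,[1,99]);hi=hi if nm=="ring" else np.percentile(g,80)
        I=cv2.cvtColor(np.uint8(np.clip((g-lo)/(hi-lo)*255,0,255)),cv2.COLOR_GRAY2BGR)
        for t in np.linspace(0,2*np.pi,16,endpoint=False):
            p=M@[*proj(S[c],[ctr[0]+r*np.cos(t),ctr[1]+r*np.sin(t),z]),1];cv2.circle(I,tuple(int(v) for v in p),1,(0,0,255),-1)
        J=[M[:,:2]@(proj(S[c],[ctr[0]+d[0],ctr[1]+d[1],z])-q) for d in((.001,0),(0,.001))];print(nm,c,"disp px per mm x,y:",np.round(J,1).tolist())
        row.append(I)
    out.append(np.hstack(row))
cv2.imwrite("pics/zoom.png",np.vstack(out))
```

```text
hole top disp px per mm x,y: [[-0.2, -5.8], [-5.8, 0.2]]
hole scene disp px per mm x,y: [[-3.5, 1.6], [2.8, 1.7]]
ring top disp px per mm x,y: [[-0.1, -4.0], [-4.0, 0.1]]
ring scene disp px per mm x,y: [[-2.4, 1.3], [2.5, 1.5]]
```

View pics/zoom.png

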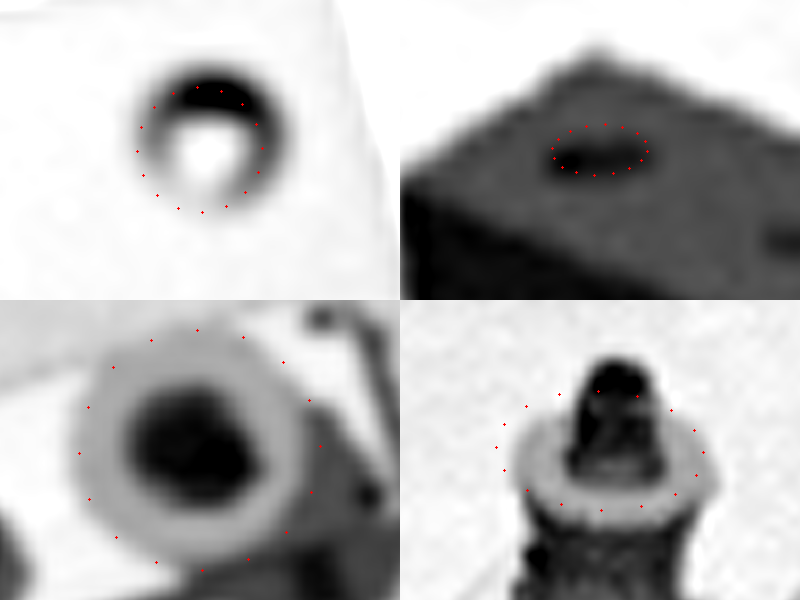

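```bash
python3 -m crank '[{"dx":-2,"dy":-0.9,"dz":0,"twist":0},{"dx":-5.6,"dy":-2.45,"dz":0,"twist":0},{"dx":-9.2,"dy":-4.05,"dz":0,"twist":0},{"dx":-12.8,"dy":-5.6,"dz":0,"twist":0},{"dx":-16.4,"dy":-7.2,"dz":0,"twist":0},{"dx":-20,"dy":-8.8,"dz":0,"twist":0},{"dx":-23.6,"dy":-10.35,"dz":0,"twist":0},{"dx":-27.2,"dy":-11.95,"dz":0,"twist":0},{"dx":-30.8,"dy":-13.5,"dz":0,"twist":0},{"dx":-33,"dy":-14.5,"dz":0,"twist":0}]' | sh c.sh
python3 -m crank '[{"dx":-1,"dy":-0.5,"dz":0.5,"twist":0},{"dx":-1.6,"dy":-0.66,"dz":2.5,"twist":0},{"dx":-1.6,"dy":-0.66,"dz":4.5,"twist":0},{"dx":-1.6,"dy":-0.66,"dz":5.8,"twist":0},{"dx":-1.6,"dy":-0.66,"dz":5.8,"twist":0},{"dx":-1.6,"dy":-0.66,"dz":5.8,"twist":0},{"dx":-1.6,"dy":-0.66,"dz":5.8,"twist":0}]' | sh c.sh
python3 - <<'E'
from h import *
L=[optics.snapshot("scene") for _ in range(5)];s=L[0];f=np.mean([l["frame"] for l in L],0);st=[ctrl.observe() for _ in range(1)][0]
print(np.round(st["ee_pos"],4),np.round(st["orientation"],3).tolist())
np.save("avg2.npy",dict(f=f,s=s),allow_pickle=True)
e=np.array(st["ee_pos"])-[0,0,.0639]
x,y,w,h=232,165,44,50;k=12
I=cv2.resize(f[y:y+h,x:x+w],None,fx=k,fy=k,interpolation=cv2.INTER_CUBIC);I=np.uint8(np.clip((I-30)*1.8,0,255))
def dot(p,col):
    q=(proj(s,p)-[x,y]+.5)*k;cv2.circle(I,tuple(int(v) for v in q),1,col,-1);return q
for t in np.linspace(0,2*np.pi,12,endpoint=False):
    dot([e[0]+.01*np.cos(t),e[1]+.01*np.sin(t),e[2]],(0,0,255));dot([e[0]+.01*np.cos(t),e[1]+.01*np.sin(t),e[2]+.032],(0,0,255));dot([.523+.01075*np.cos(t),-.2205+.01075*np.sin(t),.05],(0,255,255))
print("end px",dot(e,(0,255,0)));print("per mm",[np.round((proj(s,e+np.array(d))-proj(s,e))*k,2).tolist() for d in((.001,0,0),(0,.001,0),(0,0,.001))])
cv2.imwrite("pics/z2.png",I)
E
```

```text
time: 14.15 ee_pos: [0.5221, -0.2066, 0.1933] ft_force: [-0.6, -0.2, -1.7] opening: 0.271 finger_force: 44.1 
time: 14.73 ee_pos: [0.5239, -0.2198, 0.136] ft_force: [-0.1, -0.3, -1.2] opening: 0.27 finger_force: 44.1 
[ 0.5237 -0.2201  0.1361] [[-0.446, 0.895, 0.002], [0.895, 0.446, -0.001], [-0.001, 0.001, -1.0]]
end px [219.0072824  343.81785704]
per mm [[-2.52, 1.13], [2.01, 1.24], [-0.14, -2.75]]
```

View pics/z2.png

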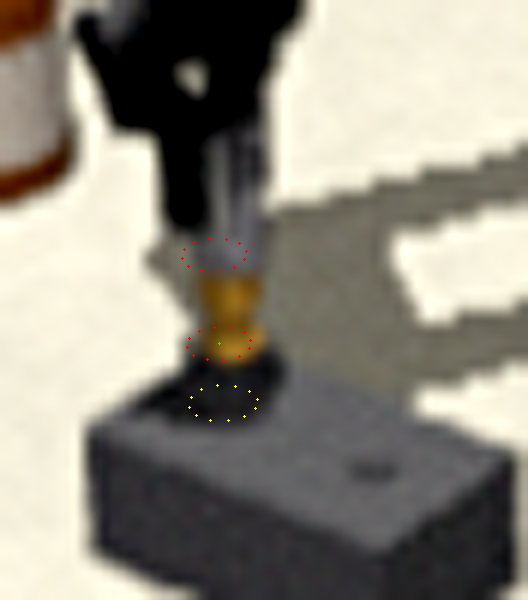

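The brass nipple shows about 1.2 px right of its prediction, the same scene-camera bias seen on the ring. With that removed, both cameras put the bore near (0.5237,-0.2213), about 1 mm away, so I'll descend and feel.

```bash
python3 -m crank '[{"dx":-0.1,"dy":-0.05,"dz":0.6,"twist":0},{"dx":-0.1,"dy":-0.05,"dz":1.2,"twist":0},{"dx":-0.1,"dy":-0.05,"dz":1.8,"twist":0},{"dx":-0.1,"dy":-0.05,"dz":1.8,"twist":0}]' | sh c.sh
python3 -m crank '[{"dx":0,"dy":0,"dz":0.1,"twist":0},{"dx":0,"dy":0,"dz":0.2,"twist":0},{"dx":0,"dy":0,"dz":0.2,"twist":0}]' | sh c.sh
python3 -m crank '[{"dx":0,"dy":0,"dz":0.1,"twist":0},{"dx":0,"dy":0,"dz":0.15,"twist":0},{"dx":0,"dy":0,"dz":0.15,"twist":0}]' | sh c.sh
```

```text
time: 15.32 ee_pos: [0.5222, -0.2208, 0.1154] ft_force: [-0.7, 0.3, -2.8] opening: 0.274 finger_force: 44.1 
time: 15.57 ee_pos: [0.5233, -0.2213, 0.1151] ft_force: [0.7, 0.3, -1.5] opening: 0.269 finger_force: 44.1 
time: 15.82 ee_pos: [0.5233, -0.2212, 0.1137] ft_force: [0.1, 0.3, -1.8] opening: 0.267 finger_force: 44.1
```

```bash
python3 -m crank '[{"dx":0,"dy":0,"dz":0.05,"twist":0},{"dx":0,"dy":0,"dz":0.1,"twist":0},{"dx":0,"dy":0,"dz":0.1,"twist":0}]' | sh c.sh
python3 -m crank '[{"dx":0,"dy":0,"dz":0.05,"twist":0},{"dx":0,"dy":0,"dz":0.1,"twist":0},{"dx":0,"dy":0,"dz":0.1,"twist":0}]' | sh c.sh
```

```text
time: 16.07 ee_pos: [0.5232, -0.2212, 0.1127] ft_force: [-0.2, 0.2, -2.2] opening: 0.265 finger_force: 44.1 
time: 16.32 ee_pos: [0.5234, -0.2213, 0.1117] ft_force: [-0.0, 0.4, -1.9] opening: 0.273 finger_force: 44.1
```

```bash
python3 -m crank '[{"dx":0,"dy":0,"dz":0.1,"twist":0},{"dx":0,"dy":0,"dz":0.15,"twist":0},{"dx":0,"dy":0,"dz":0.15,"twist":0}]' | sh c.sh
python3 -m crank '[{"dx":0,"dy":0,"dz":0.1,"twist":0},{"dx":0,"dy":0,"dz":0.15,"twist":0},{"dx":0,"dy":0,"dz":0.15,"twist":0}]' | sh c.sh
```

```text
time: 16.57 ee_pos: [0.5237, -0.2214, 0.1103] ft_force: [0.7, 0.5, -1.8] opening: 0.266 finger_force: 44.1 
time: 16.82 ee_pos: [0.5237, -0.2213, 0.1088] ft_force: [1.3, -0.1, -1.1] opening: 0.267 finger_force: 44.1
```

```bash
python3 -m crank '[{"dx":0,"dy":0,"dz":0.15,"twist":0},{"dx":0,"dy":0,"dz":0.3,"twist":0},{"dx":0,"dy":0,"dz":0.3,"twist":0}]' | sh c.sh
python3 -m crank '[{"dx":0,"dy":0,"dz":0.15,"twist":0},{"dx":0,"dy":0,"dz":0.3,"twist":0},{"dx":0,"dy":0,"dz":0.3,"twist":0}]' | sh c.sh
```

```text
time: 17.07 ee_pos: [0.5236, -0.2213, 0.1056] ft_force: [3.4, -0.4, -1.5] opening: 0.267 finger_force: 44.2 
time: 17.32 ee_pos: [0.5236, -0.2213, 0.1025] ft_force: [3.0, -0.5, -1.9] opening: 0.267 finger_force: 44.3
```

```bash
python3 -m crank '[{"dx":-0.01,"dy":0.03,"dz":0.15,"twist":0},{"dx":-0.01,"dy":0.03,"dz":0.3,"twist":0},{"dx":-0.01,"dy":0.03,"dz":0.4,"twist":0},{"dx":-0.01,"dy":0.03,"dz":0.4,"twist":0}]' | sh c.sh
python3 -m crank '[{"dx":0,"dy":0,"dz":0.15,"twist":0},{"dx":0,"dy":0,"dz":0.3,"twist":0},{"dx":0,"dy":0,"dz":0.4,"twist":0},{"dx":0,"dy":0,"dz":0.4,"twist":0}]' | sh c.sh
```

```text
time: 17.65 ee_pos: [0.5236, -0.2212, 0.0984] ft_force: [2.7, -0.7, -2.3] opening: 0.27 finger_force: 44.3 
time: 17.98 ee_pos: [0.5239, -0.2212, 0.0946] ft_force: [2.7, 0.2, -2.2] opening: 0.267 finger_force: 44.3
```

```bash
python3 -m crank '[{"dx":0,"dy":0.02,"dz":0.1,"twist":0},{"dx":0,"dy":0.02,"dz":0.25,"twist":0},{"dx":0,"dy":0.02,"dz":0.25,"twist":0}]' | sh c.sh
python3 -m crank '[{"dx":0,"dy":0,"dz":0.05,"twist":0},{"dx":0,"dy":0,"dz":0.1,"twist":0},{"dx":0,"dy":0,"dz":0.1,"twist":0}]' | sh c.sh
python3 -m crank '[{"dx":0,"dy":0,"dz":0.05,"twist":0},{"dx":0,"dy":0,"dz":0.08,"twist":0},{"dx":0,"dy":0,"dz":0.08,"twist":0}]' | sh c.sh
```

```text
time: 18.23 ee_pos: [0.524, -0.2212, 0.0921] ft_force: [3.1, 0.3, -1.3] opening: 0.266 finger_force: 44.4 
time: 18.48 ee_pos: [0.524, -0.2212, 0.0913] ft_force: [3.8, -0.2, -0.4] opening: 0.262 finger_force: 44.4 
time: 18.73 ee_pos: [0.5241, -0.2212, 0.0905] ft_force: [3.2, 1.3, 0.6] opening: 0.269 finger_force: 44.4
```

```bash
python3 -m crank '[{"dx":0,"dy":0,"dz":0.05,"twist":0},{"dx":0,"dy":0,"dz":0.05,"twist":0}]' | sh c.sh
python3 -m crank '[{"dx":0,"dy":0,"dz":0.04,"twist":0},{"dx":0,"dy":0,"dz":0.04,"twist":0}]' | sh c.sh
```

```text
time: 18.9 ee_pos: [0.524, -0.2212, 0.09] ft_force: [3.8, -0.2, -0.1] opening: 0.267 finger_force: 44.4 
time: 19.07 ee_pos: [0.5241, -0.2212, 0.0899] ft_force: [4.1, 1.0, 3.2] opening: 0.268 finger_force: 44.7
```

```bash
python3 -m crank '[{"dx":0,"dy":0,"dz":0.04,"twist":0},{"dx":0,"dy":0,"dz":0.04,"twist":0},{"dx":0,"dy":0,"dz":0.04,"twist":0}]' | sh c.sh
```

```text
time: 19.32 ee_pos: [0.5241, -0.2213, 0.0899] ft_force: [3.3, 0.5, 4.9] opening: 0.265 finger_force: 45.1
```

The height stays at 0.0899 while the force rises, so the filter is on the floor. Next: open, then withdraw straight up.

```bash
python3 -m crank '[{"dx":0,"dy":0,"dz":-0.03,"twist":0},{"dx":0,"dy":0,"dz":-0.03,"twist":0},{"dx":0,"dy":0,"dz":-0.03,"twist":0},{"dx":0,"dy":0,"dz":-0.03,"twist":0},{"dx":0,"dy":0,"dz":-0.03,"twist":0}]' 0.55 | sh c.sh
python3 -m crank '[{"dx":0,"dy":0,"dz":-0.5,"twist":0},{"dx":0,"dy":0,"dz":-2,"twist":0},{"dx":0,"dy":0,"dz":-4.5,"twist":0},{"dx":0,"dy":0,"dz":-8,"twist":0},{"dx":0,"dy":0,"dz":-12,"twist":0},{"dx":0,"dy":0,"dz":-14,"twist":0},{"dx":0,"dy":0,"dz":-14,"twist":0},{"dx":0,"dy":0,"dz":-14,"twist":0}]' | sh c.sh
python3 - <<'E'
from h import *
s=optics.snapshot("scene")
cv2.imwrite("pics/fin.png",cv2.resize(s["frame"][150:270,220:400],None,fx=4.4,fy=4.4,interpolation=cv2.INTER_CUBIC))
E
```

```text
time: 19.73 ee_pos: [0.523, -0.2209, 0.0889] ft_force: [-0.3, -0.1, 0.1] opening: 0.549 finger_force: 0.0 
time: 20.4 ee_pos: [0.5241, -0.2213, 0.231] ft_force: [-0.8, -0.4, -0.5] opening: 0.551 finger_force: 0.0
```

View pics/fin.png

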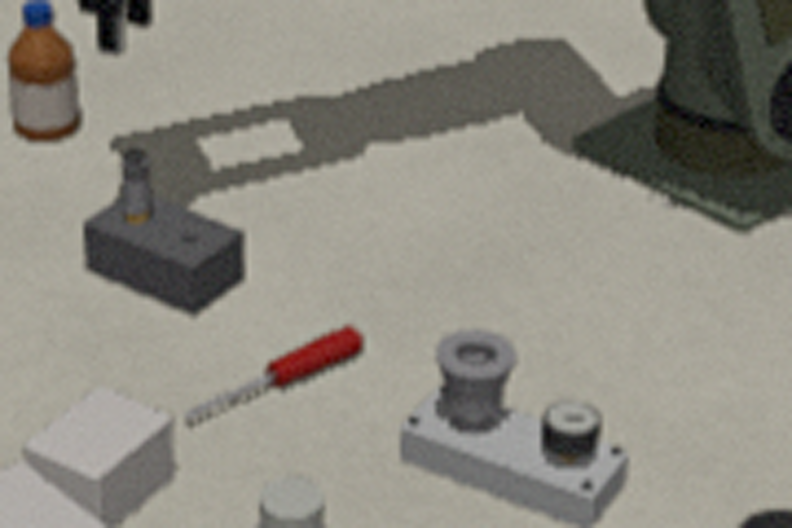

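The filter stands upright in the wider bore at crop (137,190), with about 8 mm of brass showing. The coupling is empty with its sleeve up at (475,360), and the gripper is clear at (120,20).

```bash
python3 -c "
from rig import ctrl;print(ctrl.sign_off())"
```

```text
the job is handed in; nothing more can be done
None
```

The filter was drawn out of the unlocked coupling and now stands fully home and upright in the wider bore, with the sleeve forward again; the job was handed in at about 20 s of the 48 s allowed, and no verdict was shown.

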